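Transfer stripped pump parts from wash tray to assembly rack in reverse order

ROBOT

A 6-joint arm with a two-finger parallel gripper is mounted at the origin on the work surface. World frame = base frame: x ahead of the robot, y to its left, z up, the work surface at z = 0. Lengths are in m, angles in rad, forces in N, time in s.
With the tool pointing down it reaches from about 0.4 to 0.825 m from the base axis. Payload 7 kg.
Tool frame: the origin (TCP) lies between the finger pads; the fingertips stand 25 mm ahead of it and the grasp point (between the pads) lies 6 mm ahead of it (tcp_to_tips is the distance from the TCP to the fingertips, in m); z points along the fingers, y is the line along which they close (so a half turn about z gives the same grasp; the last joint's range is limited). The gripper opens to 85 mm and grips with 20 to 120 N. Pads are 22 mm wide; open, the fingers measure 114 mm over their backs; the gripper's body (76 mm by 85 mm) begins 54 mm behind the grasp point. The pads swing forward as they close: fully open they stand 13 mm farther back than shut.
Start: joints at [-0.944, 0.359, 0.012, 0, -1.224, -0.288], TCP at [0.224, -0.637, 0.256] pointing down, gripper open.
Joint ranges: [-3.07, 3.07], [-1.43, 2.12], [-1.02, 1.25], [-3.03, 1.67], [-3.05, -0], [-3.03, 3.03]. Speed limits (rad/s): [2.39, 2.39, 3.01, 3.14, 3.14, 3.14].

INTERFACE

Orientations are given as a rotation vector (axis times angle).
In Python, from station import get_state, camera, hand_in, tcp_to_tips gives the robot as it stands.
- The arm moves only by the tool arm_command, never from a script. Its argument "plan" is a list of rows, each an object with "dr": the turn, a rotation vector about the tool's x, y, z scaled (see below), a list of three; "offset": the shift along the tool's x, y, z scaled (see below), a list of three; "claw": the closure, from -1 (fully open) to 1 (shut). In form: [{"dr": [ax, ay, az], "offset": [tx, ty, tz], "claw": claw}, ...]. A call has exactly 10 rows; each row is the pose to reach, as a shift and turn from the pose commanded when the call began, along the tool's axes at that moment; what a row does not reach only later rows make up. The controller multiplies each number of a shift by 500 mm and each number of a turn by 45 degrees. A row lasts 1/12 s, in which the tool goes at most 41.7 mm and 7.16 degrees, less where a joint would pass 70% of its speed; a pose out of reach is approached as far as the arm can. A call with a number of a shift or a turn outside -1 to 1 is refused whole. A call with a gripper value outside its range is refused whole. The fingers move at their own pace and stop on an object; "squeeze" is the grip in N (left out, the last holds). Time passes only in rows, so rows that repeat a pose let the fingers close, or fill a call up. It gives the time, the measured TCP pose, the force, the opening and the grip force at its end, in the units of the state.
- get_state(): the state, without advancing time (a new reading comes with each control period).
- camera(name): name is "scene" or "side" or "wrist"; returns a dict with "color" (420x560x3 uint8, red, green, blue), "depth" (420x560 float32, m along the optical axis (not along the pixel's ray), 0 where there is no reading), "fx", "fy", "cx", "cy" (pixels), "distortion" ([k1, k2, p1, p2, k3] as OpenCV has them; the pictures are not rectified), "R" (3x3) and "t" (3): a world point X has camera coordinates R X + t; the wrist camera has in their place "mount" (4x4, takes a point from camera to tool coordinates, whose origin is the TCP and whose axes are the flange's). Camera axes: x right, y down, z forward; pixel columns grow to the right and rows downward; lengths in m; the calibration is good to about 2 mm. A picture is of the moment at which its call begins: read the wrist's pose just before it.
- hand_in(): hands the job in; it is judged then, once.
The state is a dict: "t": time; "q": joint angles; "joint_vel": joint speeds; "joint_efforts": joint torques, N m; "position": TCP position; "tcp_rot": TCP orientation; "wrist_force": force on the tool from outside, world axes, zero at the start; "wrist_torque": the same for the moment, N m; "grip_width": finger opening in m; "finger_force": force on a finger pad.
Only numpy, scipy, OpenCV 4.12 (cv2) and the standard library are available. Lean on these libraries where they do the work, as an engineer would, in place of code of your own. Each camera call takes 0.05 s, during which the arm holds its last target. There are 200 camera calls.

TASK

The four washed pump parts stand in the wash tray in the order in which they came off the pump. Move them all to the grey assembly rack in the reverse order: seen from the robot, the leftmost part in the tray goes into the rightmost recess of the rack, the second from the left into the second from the right, and so on. Set each one down upright and flat in its recess and let go, without tipping any part over or pushing the jar, the bottle or the wrench out of place.

Things in the scene. Friction and masses are not known exactly. Their poses are not given: they have to be found in the camera images.
- reducer: loose stainless conical reducer standing upright: flange diameter 52, 6 thick at the bottom, cone narrowing from diameter 44 to 26 between 6 and 48 above the underside, then a straight neck of diameter 26 up to 82 (total height). Grip the neck. About 0.25 kg. Sizes in mm. Origin: centre of its underside; z up.
- ferrule: loose stainless ferrule standing upright: flange diameter 52, 6 thick at the bottom, then a straight pipe of diameter 40 up to 48 (total height), with a wide dark bore showing on top. About 0.2 kg. Sizes in mm. Origin: centre of its underside; z up.
- nut: loose stainless hexagon nut with a round collar: collar diameter 52, 6 thick at the bottom, then a hexagon 36 across flats (41.6 across corners) from 6 up to 44 (total height). One pair of flats faces along its own +x and -x, the others every 60 degrees. About 0.22 kg. Sizes in mm. Origin: centre of its underside; z up.
- rotor: loose stainless toothed pump rotor standing on its face: wheel with eight teeth, tip diameter 52, 18 thick, and on it a round hub of diameter 24 from 18 up to 50 (total height). Grip the hub. About 0.3 kg. Sizes in mm. Origin: centre of its underside; z up.
- saucer_a: fixed white round drip saucer, diameter 68, 6 thick, flat top, in the wash tray; in every start it carries the reducer, so it marks that part's place in the row. Sizes in mm. Origin: centre of its underside, 3 above the table (its flat top is 9 above the table).
- saucer_b: fixed white round drip saucer, diameter 68, 6 thick, flat top, in the wash tray; in every start it carries the ferrule, so it marks that part's place in the row. Sizes in mm. Origin: centre of its underside, 3 above the table (its flat top is 9 above the table).
- saucer_c: fixed white round drip saucer, diameter 68, 6 thick, flat top, in the wash tray; in every start it carries the nut, so it marks that part's place in the row. Sizes in mm. Origin: centre of its underside, 3 above the table (its flat top is 9 above the table).
- saucer_d: fixed white round drip saucer, diameter 68, 6 thick, flat top, in the wash tray; in every start it carries the rotor, so it marks that part's place in the row. Sizes in mm. Origin: centre of its underside, 3 above the table (its flat top is 9 above the table).
- tray: fixed shallow stainless wash tray, 100 (x) by 360 (y), walls 12 high and 3 thick, floor 3 thick. The four saucers stand in it in one row along its y axis, centres at x = 0, y = +120, +40, -40, -120 in its frame. Its +y end is the left end as seen from the robot (it is turned by at most 0.2 rad). Sizes in mm. Origin: centre of its underside.
- rack: fixed grey plastic assembly rack, a block 100 (x) by 345 (y) by 20 high with four identical round recesses in its top, diameter 70, 8 deep (white recess floor 12 above the table), centres at x = 0, y = +120, +40, -40, -120 in its frame, all empty at the start. Its +y end is the left end as seen from the robot (it is turned by at most 0.2 rad). Sizes in mm. Origin: centre of its underside.
- jar: bystander: loose closed white plastic jar, diameter 68, 85 high. Sizes in mm. Origin: centre of its underside; z up.
- sprayer: bystander: loose white bottle with a black cap, diameter 90, 200 high. Sizes in mm. Origin: centre of its underside; z up.
- wrench: bystander: loose steel wrench lying flat, 180 long. Sizes in mm. Origin: near its middle, underside.

How it is judged:
At the end, for the whole second after the job is handed in: Each part stands in the rack's recess that mirrors its tray place (its saucer's place at y in the tray frame, its part at -y in the rack frame): within 12 mm of the recess centre along each rack axis, its underside within 3 mm of the recess floor, upright within 0.08 rad, released and at rest (((y of saucer_a in the frame of tray between 0.1 and 0.14 m and y of reducer in the frame of rack between -0.132 and -0.108 m) or (y of saucer_a in the frame of tray between 0.02 and 0.06 m and y of reducer in the frame of rack between -0.052 and -0.028 m) or (y of saucer_a in the frame of tray between -0.06 and -0.02 m and y of reducer in the frame of rack between 0.028 and 0.052 m) or (y of saucer_a in the frame of tray between -0.14 and -0.1 m and y of reducer in the frame of rack between 0.108 and 0.132 m)) and x of reducer in the frame of rack between -0.012 and 0.012 m and z of reducer in the frame of rack between 0.009 and 0.015 m and angle between each of reducer, ferrule, nut, rotor's own z axis and vertical below 0.08 rad and linear speed of each of reducer, ferrule, nut, rotor below 0.02 m/s and angular speed of each of reducer, ferrule, nut, rotor below 0.2 rad/s and ((y of saucer_b in the frame of tray between 0.1 and 0.14 m and y of ferrule in the frame of rack between -0.132 and -0.108 m) or (y of saucer_b in the frame of tray between 0.02 and 0.06 m and y of ferrule in the frame of rack between -0.052 and -0.028 m) or (y of saucer_b in the frame of tray between -0.06 and -0.02 m and y of ferrule in the frame of rack between 0.028 and 0.052 m) or (y of saucer_b in the frame of tray between -0.14 and -0.1 m and y of ferrule in the frame of rack between 0.108 and 0.132 m)) and x of ferrule in the frame of rack between -0.012 and 0.012 m and z of ferrule in the frame of rack between 0.009 and 0.015 m and ((y of saucer_c in the frame of tray between 0.1 and 0.14 m and y of nut in the frame of rack between -0.132 and -0.108 m) or (y of saucer_c in the frame of tray between 0.02 and 0.06 m and y of nut in the frame of rack between -0.052 and -0.028 m) or (y of saucer_c in the frame of tray between -0.06 and -0.02 m and y of nut in the frame of rack between 0.028 and 0.052 m) or (y of saucer_c in the frame of tray between -0.14 and -0.1 m and y of nut in the frame of rack between 0.108 and 0.132 m)) and x of nut in the frame of rack between -0.012 and 0.012 m and z of nut in the frame of rack between 0.009 and 0.015 m and ((y of saucer_d in the frame of tray between 0.1 and 0.14 m and y of rotor in the frame of rack between -0.132 and -0.108 m) or (y of saucer_d in the frame of tray between 0.02 and 0.06 m and y of rotor in the frame of rack between -0.052 and -0.028 m) or (y of saucer_d in the frame of tray between -0.06 and -0.02 m and y of rotor in the frame of rack between 0.028 and 0.052 m) or (y of saucer_d in the frame of tray between -0.14 and -0.1 m and y of rotor in the frame of rack between 0.108 and 0.132 m)) and x of rotor in the frame of rack between -0.012 and 0.012 m and z of rotor in the frame of rack between 0.009 and 0.015 m); the robot touches nothing.
It fails at once if a pump part is tipped over (leans more than 35 degrees) (angle between any of reducer, ferrule, nut, rotor's own z axis and vertical above 0.61 rad).
It fails at once if the jar is pushed more than 30 mm from its place (distance of jar from where it was at the start of the episode above 0.03 m).
It fails at once if the sprayer is pushed more than 30 mm from its place (distance of sprayer from where it was at the start of the episode above 0.03 m).
It fails at once if the wrench is pushed more than 30 mm from its place (distance of wrench from where it was at the start of the episode above 0.03 m).
It also fails if it takes over 109 s, if anything falls off the work surface, if the arm or the gripper's body presses on something with over 40 N, if the wrist force passes 120 N, or if a joint passes its speed limit or range.

## Working session

There is one attempt and no reset: what is moved stays moved. The work goes in short steps, Python scripts to look and compute and a tool call to move; the robot and the scene stay as the last step left them, time stands still between calls to the robot, and variables do not carry over. Pictures are saved under pics/ and viewed, at most 14 in all, crops included, and the job is handed in when it is done.

Besides the shell and the picture viewer there is one more tool, called as a command line: name --argument value ..., lists and objects as JSON in quotes. arm_command: Moves the arm, as the interface text tells. Shifts and turns lie within -1 to 1; 1 stands for 500 mm of shift or 45 degrees of turn. Its arguments: {"type":"object","properties":{"plan":{"type":"array"},"squeeze":{"type":"number"}},"required":["plan"]}

```bash
mkdir -p pics
python3 - <<'E'
from station import get_state, camera, tcp_to_tips
import cv2,numpy as np
s=get_state()
print({k:np.round(v,3).tolist() for k,v in s.items()},tcp_to_tips)
for n in ("scene","side","wrist"):
    c=camera(n); np.savez(f"{n}0.npz",**c); cv2.imwrite(f"pics/{n}0.png",c["color"][:,:,::-1])
    print(n,c["fx"],c["cx"],c["cy"],c["distortion"],c.get("mount"), None if n=="wrist" else -np.array(c["R"]).T@c["t"])
E
```

```text
{'t': 0.0, 'q': [-0.944, 0.359, 0.011, -0.0, -1.224, -0.288], 'joint_vel': [0.0, -0.0, 0.001, 0.0, 0.001, 0.001], 'joint_efforts': [0.001, -58.332, 29.342, 6.937, -0.006, 0.0], 'position': [0.224, -0.636, 0.255], 'tcp_rot': [0.529, -3.096, -0.002], 'wrist_force': [0.573, 0.556, 0.324], 'wrist_torque': [-0.008, 0.042, 0.015], 'finger_force': 0.0, 'grip_width': 0.085} 0.025
scene 462.2921436941933 284.4985700231488 209.227088075827 [-0.03642911  0.          0.          0.          0.        ] None [ 0.91790914 -0.43666731  1.05229702]
side 518.385081026494 280.87746020956445 210.81201604686697 [-0.04193554  0.          0.          0.          0.        ] None [-0.03580442  0.74878176  0.77365215]
wrist 364.3832660096548 271.51573103859846 204.74339369335766 [-0.0574735  0.         0.         0.         0.       ] [[-8.16966348e-04 -9.61688643e-01 -2.74142821e-01  6.91943086e-02]
 [ 9.99999638e-01 -8.51105332e-04  5.58934945e-06 -7.27242886e-05]
 [-2.38699630e-04 -2.74142717e-01  9.61688990e-01 -1.17165063e-01]
 [ 0.00000000e+00  0.00000000e+00  0.00000000e+00  1.00000000e+00]] None
```

View pics/scene0.png

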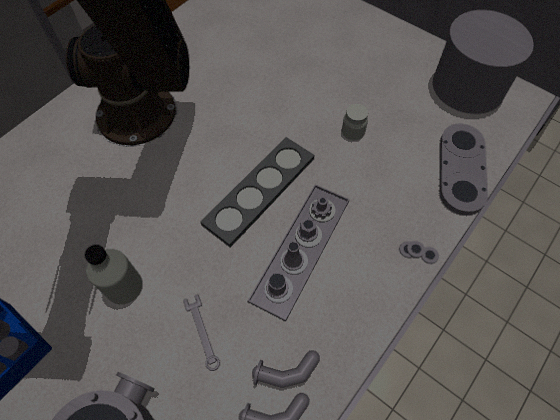

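View pics/side0.png

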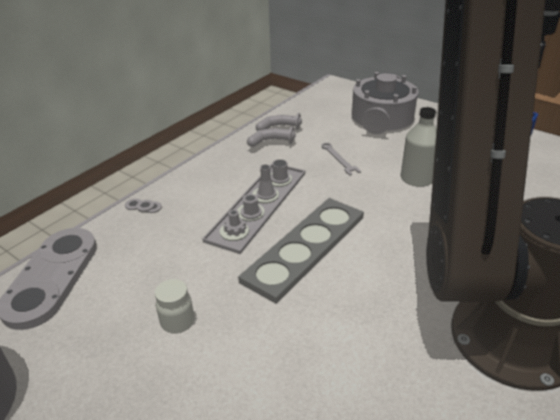

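The scene view shows the rotor (320,208), nut (308,232), reducer (293,255) and ferrule (278,285). The rotor is nearest the side camera, which puts it at +y (left). The rack recesses run from (288,159) to (229,219). The targets are rotor → -0.12, nut → -0.04, reducer → +0.04 and ferrule → +0.12.

```bash
cat > h.py <<'E'
import numpy as np,cv2
from scipy.spatial.transform import Rotation as Ro
def load(n): return dict(np.load(n))
def pose(c,s=None):
    """camera->world rotation, camera centre"""
    if "mount" in c:
        m=np.array(c["mount"]); R=Ro.from_rotvec(s["tcp_rot"]).as_matrix()
        return R@m[:3,:3], R@m[:3,3]+s["position"]
    R=np.array(c["R"]); return R.T,-R.T@c["t"]
def rays(c,px,s=None):
    K=np.array([[c["fx"],0,c["cx"]],[0,c["fy"],c["cy"]],[0,0,1.]])
    p=cv2.undistortPoints(np.float64(px).reshape(-1,1,2),K,np.array(c["distortion"])).reshape(-1,2)
    R,o=pose(c,s); return o,np.c_[p,np.ones(len(p))]@R.T
def plane(c,px,z,s=None):
    o,d=rays(c,px,s); return o+d*((z-o[2])/d[:,2])[:,None]
def tri(o1,d1,o2,d2):
    """midpoint and miss distance of two rays"""
    A=np.c_[d1,-d2]; k=np.linalg.lstsq(A,o2-o1,rcond=None)[0]
    a,b=o1+k[0]*d1,o2+k[1]*d2; return (a+b)/2,np.linalg.norm(a-b)
E
python3 - <<'E'
from h import *
rois={"scene":((185,130),(360,330)),"side":((195,140),(370,305))}
res={}
for n,((x0,y0),(x1,y1)) in rois.items():
    c=load(n+"0.npz"); g=cv2.cvtColor(c["color"],cv2.COLOR_RGB2GRAY)
    crop=cv2.resize(c["color"][y0:y1,x0:x1],None,fx=3.4 if n=="scene" else 3.6,fy=3.4 if n=="scene" else 3.6,interpolation=cv2.INTER_CUBIC)[:600]
    cv2.imwrite(f"pics/{n}_c.png",crop[:,:,::-1])
    hsv=cv2.cvtColor(c["color"],cv2.COLOR_RGB2HSV)
    print(n)
    w=((c["color"][:,:,1].astype(int)-c["color"][:,:,2]>6)&(g>100)).astype(np.uint8)
    cs,_=cv2.findContours(w[y0:y1,x0:x1],cv2.RETR_EXTERNAL,cv2.CHAIN_APPROX_NONE,offset=(x0,y0))
    for k in cs:
        if cv2.contourArea(k)>60:
            e=cv2.fitEllipse(cv2.convexHull(k)); z=0.012
            print("blob",np.round(e[0],1),np.round(e[1],1),cv2.contourArea(k),"z12",np.round(plane(c,[e[0]],.012)[0],4),"z9",np.round(plane(c,[e[0]],.009)[0],4))
            
    p=[(288,159),(300,150),(238,190),(320,320)] if n=="scene" else [(335,217),(255,207),(300,260),(230,240)]
    print([ (q,c["color"][q[1],q[0]].tolist()) for q in p])
E
```

```text
scene
[((288, 159), [119, 120, 112]), ((300, 150), [64, 64, 64]), ((238, 190), [52, 50, 54]), ((320, 320), [116, 111, 110])]
side
blob [272.  273.5] [21.9 33.4] 544.0 z12 [0.4599 0.142  0.012 ] z9 [0.4618 0.1396 0.009 ]
blob [294.7 252.6] [20.2 31.7] 472.0 z12 [0.4594 0.0613 0.012 ] z9 [0.4613 0.0586 0.009 ]
blob [315.2 233.7] [18.3 30.5] 407.5 z12 [ 0.4589 -0.0186  0.012 ] z9 [ 0.4609 -0.0216  0.009 ]
blob [334.1 216.2] [16.6 29.3] 355.0 z12 [ 0.4585 -0.0986  0.012 ] z9 [ 0.4604 -0.1019  0.009 ]
blob [289.4 226.3] [202.2 271.4] 21165.0 z12 [ 0.5228 -0.0059  0.012 ] z9 [ 0.525  -0.0089  0.009 ]
blob [174.3 154.6] [13.8 92.3] 133.5 z12 [ 0.9809 -0.0768  0.012 ] z9 [ 0.9849 -0.08    0.009 ]
[((335, 217), [191, 192, 178]), ((255, 207), [93, 91, 91]), ((300, 260), [187, 188, 175]), ((230, 240), [128, 127, 121])]
```

View pics/scene_c.png

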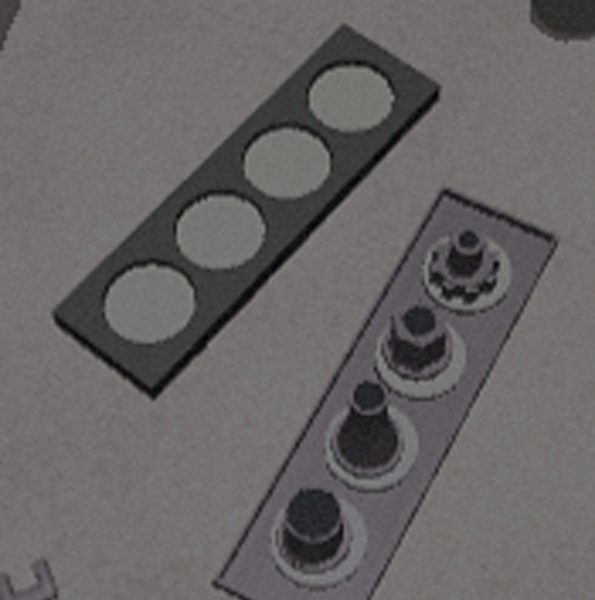

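View pics/side_c.png

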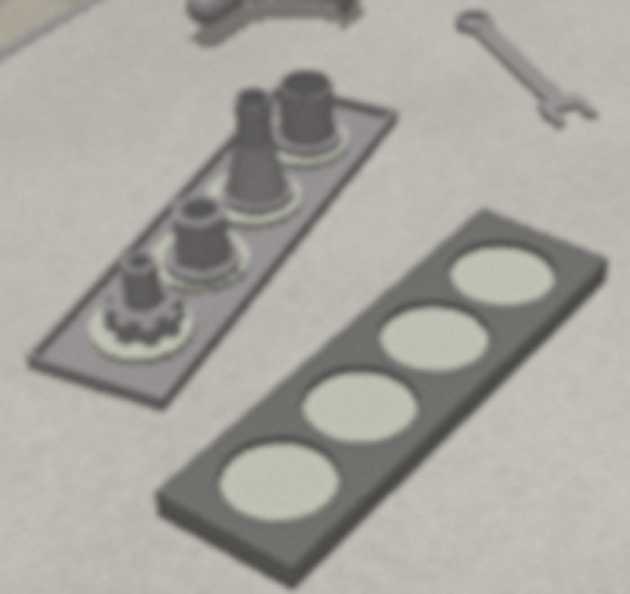

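The order is confirmed. Next I triangulate recesses and part tops from the two views.

Run:
```python
from h import *
a,b=load("scene0.npz"),load("side0.npz")
S=lambda p:np.array(p)/3.4+[185,130]-.35
D=lambda p:np.array(p)/3.6+[195,140]-.35
# recess floors in scene: bright blobs inside dark rack
g=cv2.cvtColor(a["color"],cv2.COLOR_RGB2GRAY); w=(cv2.GaussianBlur(g,(3,3),0)>88).astype(np.uint8)
rec=[]
for p in [(351,97),(287,162),(221,230),(150,303)]:
    m=w.copy(); x,y=S(p).astype(int); ff=np.zeros((422,562),np.uint8)
    cv2.floodFill(m,ff,(x,y),2); k=max(cv2.findContours((m==2).astype(np.uint8),0,1)[0],key=cv2.contourArea)
    e=cv2.fitEllipse(k); rec.append(e[0]); print("scene recess",np.round(e[0],1),np.round(e[1],1),np.round(plane(a,[e[0]],.012)[0],4))
side=[(272,273.5),(294.7,252.6),(315.2,233.7),(334.1,216.2)]
def T(n,P,Q):
    for nm,p,q in zip(n,P,Q):
        o1,d1=rays(a,[p]);o2,d2=rays(b,[q]);x,e=tri(o1,d1[0],o2,d2[0]);print(nm,np.round(x,4),"miss",round(e,4))
T(["rec+120","rec+40","rec-40","rec-120"],rec,side)
N=["rotor","nut","reducer","ferrule"]
T(N,S([(468,240),(418,321),(368,395),(314,514)]),D([(140,257),(200,211),(255,97),(305,84)]))
print("saucers");T(N,S([(467,271),(420,353),(373,444),(319,537)]),D([(141,323),(200,255),(255,190),(308,134)]))
from station import get_state
s=get_state();print(Ro.from_rotvec(s["tcp_rot"]).as_matrix().round(4))
```

```text
scene recess [287.7 158.6] [17.8 23.8] [0.4606 0.1453 0.012 ]
scene recess [269.1 177.7] [19.1 24.3] [0.4604 0.0651 0.012 ]
scene recess [249.4 198. ] [20.2 25. ] [ 0.4603 -0.0156  0.012 ]
scene recess [228.6 219.1] [21.4 25.7] [ 0.4597 -0.096   0.012 ]
rec+120 [0.4601 0.1438 0.0132] miss 0.0027
rec+40 [0.4597 0.0635 0.0134] miss 0.0032
rec-40 [ 0.4594 -0.0167  0.0128] miss 0.0029
rec-120 [ 0.4589 -0.097   0.0127] miss 0.0026
rotor [0.6257 0.0719 0.0595] miss 0.0044
nut [0.635  0.0008 0.0495] miss 0.0032
reducer [ 0.6531 -0.0823  0.0888] miss 0.0045
ferrule [ 0.6695 -0.1603  0.0533] miss 0.0036
saucers
rotor [0.6262 0.0759 0.008 ] miss 0.0042
nut [ 0.6405 -0.0018  0.0087] miss 0.0039
reducer [ 0.6574 -0.0816  0.0096] miss 0.0063
ferrule [ 0.6704 -0.1603  0.0094] miss 0.0077
[[-9.432e-01 -3.323e-01 -5.000e-04]
 [-3.323e-01  9.432e-01  1.100e-03]
 [ 1.000e-04  1.200e-03 -1.000e+00]]
```

```bash
cat >> h.py <<'E'
def go(s,xyz,ydeg):
    """offset and dr numbers (as the moves take them) from state s to TCP xyz, tool down, tool y at ydeg (mod 360)"""
    R=Ro.from_rotvec(s["tcp_rot"]).as_matrix(); p=np.array(s["position"])
    t=np.radians(ydeg); y=np.array([np.cos(t),np.sin(t),0]); z=np.array([0,0,-1.]); x=np.cross(y,z)
    off=R.T@(np.array(xyz)-p)/.5; dr=Ro.from_matrix(R.T@np.c_[x,y,z]).as_rotvec()/(np.pi/4)
    return off.round(4).tolist(),dr.round(4).tolist()
E
python3 - <<'E'
from h import *
from station import get_state
s=get_state();print(go(s,[.43,-.36,.30],150),go(s,[.644,-.065,.256],190.6))
E
```

```text
([-0.5718, 0.3846, -0.0884], [0.0016, 0.0004, -0.9021]) ([-1.1715, 0.7988, 0.0], [0.0014, 0.001, -1.8043])
```

arm_command --plan '[{"dr": [0, 0, -0.1], "offset": [-0.06, 0.04, -0.09], "claw": -1}, {"dr": [0, 0, -0.2], "offset": [-0.12, 0.08, -0.09], "claw": -1}, {"dr": [0, 0, -0.3], "offset": [-0.18, 0.12, -0.09], "claw": -1}, {"dr": [0, 0, -0.4], "offset": [-0.24, 0.16, -0.09], "claw": -1}, {"dr": [0, 0, -0.5], "offset": [-0.3, 0.2, -0.09], "claw": -1}, {"dr": [0, 0, -0.6], "offset": [-0.36, 0.24, -0.09], "claw": -1}, {"dr": [0, 0, -0.7], "offset": [-0.42, 0.28, -0.09], "claw": -1}, {"dr": [0, 0, -0.8], "offset": [-0.48, 0.32, -0.09], "claw": -1}, {"dr": [0, 0, -0.9], "offset": [-0.53, 0.36, -0.09], "claw": -1}, {"dr": [0, 0, -0.9], "offset": [-0.57, 0.385, -0.09], "claw": -1}]'

```text
t: 0.98
position: [0.43, -0.358, 0.3013]
tcp_rot: [-1.577, 2.717, 0.0]
wrist_force: [0.4, -0.6, 0.0]
grip_width: 0.0858
finger_force: 0.0
```

Run:
```python
from h import *
from station import get_state
s=get_state();print(s["t"],s["position"],s["q"],go(s,[.644,-.065,.256],190.6))
```

```text
0.9833 [ 0.42998094 -0.35798695  0.30130648] [-3.44659696e-01  1.42117557e-01 -1.75190113e-01 -4.42671933e-04
 -1.25346334e+00 -1.74319764e-01] ([-0.7211, -0.0809, 0.0909], [-0.0001, 0.0005, -0.8965])
```

arm_command --plan '[{"dr": [0, 0, -0.1], "offset": [-0.08, -0.01, 0], "claw": -1}, {"dr": [0, 0, -0.2], "offset": [-0.16, -0.02, 0], "claw": -1}, {"dr": [0, 0, -0.3], "offset": [-0.24, -0.03, 0.02], "claw": -1}, {"dr": [0, 0, -0.4], "offset": [-0.32, -0.04, 0.03], "claw": -1}, {"dr": [0, 0, -0.5], "offset": [-0.4, -0.05, 0.05], "claw": -1}, {"dr": [0, 0, -0.6], "offset": [-0.48, -0.06, 0.06], "claw": -1}, {"dr": [0, 0, -0.7], "offset": [-0.56, -0.07, 0.08], "claw": -1}, {"dr": [0, 0, -0.8], "offset": [-0.64, -0.08, 0.09], "claw": -1}, {"dr": [0, 0, -0.9], "offset": [-0.7, -0.08, 0.09], "claw": -1}, {"dr": [0, 0, -0.9], "offset": [-0.72, -0.08, 0.09], "claw": -1}]'

```text
t: 1.82
position: [0.6458, -0.0653, 0.2547]
tcp_rot: [2.42, -2.001, -0.002]
wrist_force: [0.3, 0.6, -0.9]
grip_width: 0.0855
finger_force: 0.0
```

Run:
```python
from h import *
from station import get_state,camera
s=get_state();print(s["t"],s["position"],s["joint_vel"].round(3) if hasattr(s["joint_vel"],'round') else s["joint_vel"])
camera("wrist");s=get_state();c=camera("wrist");np.savez("w1.npz",**c);np.savez("s1.npz",**s)
print(s["position"])
cv2.imwrite("pics/w1.png",c["color"][:,:,::-1])
```

```text
1.8167 [ 0.64581961 -0.06532606  0.25473502] [ 0.107  0.046  0.085  0.004 -0.042 -0.228]
[ 0.6458161  -0.06542482  0.25494589]
```

View pics/w1.png

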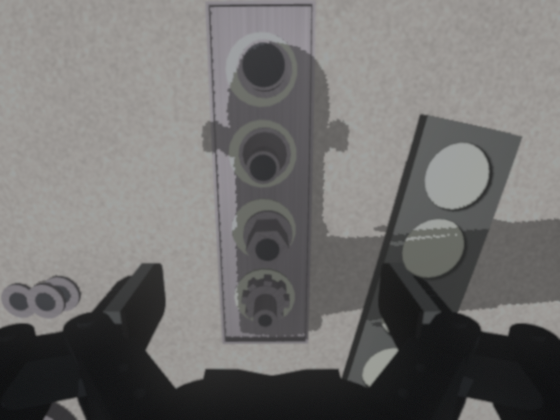

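The wrist view shows the ferrule top (263,65), reducer (263,166), nut (267,249) and rotor hub (264,319). I'll fit those circles and crop the nut to read its yaw.

Run:
```python
from h import *
c,s=load("w1.npz"),load("s1.npz")
g=cv2.GaussianBlur(cv2.cvtColor(c["color"],cv2.COLOR_RGB2GRAY),(3,3),0)
b=load("scene0.npz");o2,_=rays(b,[(0,0)])
S=lambda p:np.array(p)/3.4+[185,130]-.35
sc=dict(rotor=(468,240),nut=(418,321),reducer=(368,395),ferrule=(314,514))
for n,p,z in [("ferrule",(263,65),.057),("reducer",(263,166),.091),("nut",(267,249),.053),("rotor",(264,319),.059)]:
    x,y=p; w=(g<g[y,x]+10).astype(np.uint8); cv2.floodFill(w,np.zeros((422,562),np.uint8),p,2)
    k=max(cv2.findContours((w==2).astype(np.uint8),0,1)[0],key=cv2.contourArea)
    e=cv2.fitEllipse(k) if len(k)>5 else None
    ce=e[0] if e and cv2.contourArea(k)<1800 else p
    o1,d1=rays(c,[ce],s);o2,d2=rays(b,[S(sc[n])]);t,m=tri(o1,d1[0],o2,d2[0])
    print(n,g[y,x],np.round(e,1).tolist() if 0 else (np.round(e[0],1),np.round(e[1],1)),"plane",plane(c,[ce],z,s)[0].round(4),"tri",t.round(4),round(m,4))
cr=lambda x0,y0,x1,y1:cv2.resize(cv2.convertScaleAbs(c["color"][y0:y1,x0:x1],alpha=2.2),None,fx=5,fy=5,interpolation=cv2.INTER_CUBIC)
cv2.imwrite("pics/w1c.png",cr(220,195,315,312)[:,:,::-1])
```

```text
ferrule 55 (array([263.4,  65.2]), array([39.4, 40.9])) plane [ 0.6704 -0.1607  0.057 ] tri [ 0.671  -0.1603  0.0558] 0.0014
reducer 51 (array([262.6, 167.4]), array([24.1, 24.2])) plane [ 0.6564 -0.0834  0.091 ] tri [ 0.6567 -0.084   0.0963] 0.0009
nut 49 (array([267. , 249.3]), array([20.1, 21.9])) plane [ 6.382e-01 -5.000e-04  5.300e-02] tri [ 0.6385 -0.002   0.0576] 0.0007
rotor 51 (array([264.7, 320.1]), array([10.1, 11.5])) plane [0.6272 0.0719 0.059 ] tri [0.6265 0.0749 0.0555] 0.0012
```

View pics/w1c.png

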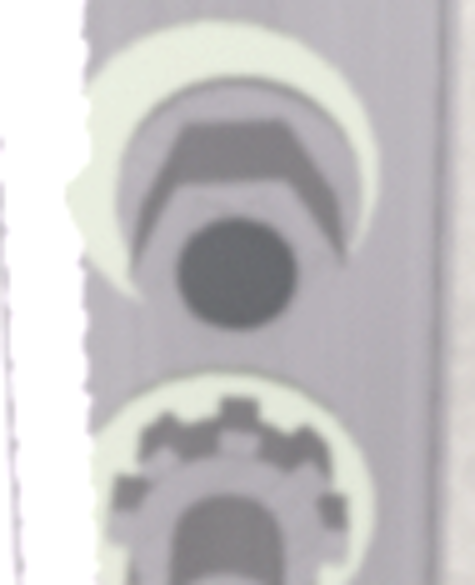

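The nut's flats face roughly along the tray's y axis. The closing line for it is therefore 162.3° or 222.3°, where 190.6° is across the tray. I start with the rotor.

Run:
```python
from h import *
from station import get_state
s=get_state();print(go(s,[.6268,.0735,.13],190.6),go(s,[.6268,.0735,.056],190.6))
```

```text
([-0.2828, -0.0161, 0.2506], [0.0018, 0.0001, -0.0019]) ([-0.2828, -0.0163, 0.3986], [0.0018, 0.0001, -0.0019])
```

arm_command --plan '[{"dr": [0, 0, 0], "offset": [-0.06, -0.003, 0.03], "claw": -1}, {"dr": [0, 0, 0], "offset": [-0.12, -0.006, 0.07], "claw": -1}, {"dr": [0, 0, 0], "offset": [-0.18, -0.01, 0.11], "claw": -1}, {"dr": [0, 0, 0], "offset": [-0.24, -0.014, 0.15], "claw": -1}, {"dr": [0, 0, 0], "offset": [-0.283, -0.016, 0.2], "claw": -1}, {"dr": [0, 0, 0], "offset": [-0.283, -0.016, 0.25], "claw": -1}, {"dr": [0, 0, 0], "offset": [-0.283, -0.016, 0.3], "claw": -1}, {"dr": [0, 0, 0], "offset": [-0.283, -0.016, 0.35], "claw": -1}, {"dr": [0, 0, 0], "offset": [-0.283, -0.016, 0.385], "claw": -1}, {"dr": [0, 0, 0], "offset": [-0.283, -0.016, 0.398], "claw": -1}]'

```text
t: 2.75
position: [0.6245, 0.0701, 0.0546]
tcp_rot: [2.409, -2.011, -0.004]
wrist_force: [0.1, -0.8, -0.1]
grip_width: 0.0853
finger_force: 0.0
```

arm_command --plan '[{"dr": [0, 0, 0], "offset": [0, 0, 0], "claw": -0.5}, {"dr": [0, 0, 0], "offset": [0, 0, 0], "claw": 0}, {"dr": [0, 0, 0], "offset": [0, 0, 0], "claw": 0.3}, {"dr": [0, 0, 0], "offset": [0, 0, 0], "claw": 0.5}, {"dr": [0, 0, 0], "offset": [0, 0, 0], "claw": 0.7}, {"dr": [0, 0, 0], "offset": [0, 0, 0], "claw": 1}, {"dr": [0, 0, 0], "offset": [0, 0, 0], "claw": 1}, {"dr": [0, 0, 0], "offset": [0, 0, 0], "claw": 1}, {"dr": [0, 0, 0], "offset": [0, 0, 0], "claw": 1}, {"dr": [0, 0, 0], "offset": [0, 0, 0], "claw": 1}]' --squeeze 40

```text
t: 3.58
position: [0.627, 0.0718, 0.0587]
tcp_rot: [-2.413, 2.009, -0.002]
wrist_force: [-1.7, -0.4, 6.3]
grip_width: 0.0227
finger_force: 39.1
```

Run:
```python
from h import *
from station import get_state
s=get_state();print(s["position"],s["wrist_force"],go(s,[.6268,.0735,.13],190.6),go(s,[.4590,-.0970,.13],180),go(s,[.4590,-.0970,.06],180))
```

```text
[0.62703622 0.07182889 0.05870703] [-1.66936562 -0.44582808  6.32225322] ([-0.0034, -0.0004, -0.1426], [-0.0021, 0.0, -0.0037]) ([0.2712, 0.3914, -0.1432], [-0.0021, 0.0002, 0.2318]) ([0.2712, 0.3917, -0.0032], [-0.0021, 0.0002, 0.2318])
```

arm_command --plan '[{"dr": [0, 0, 0], "offset": [0, 0, -0.03], "claw": 1}, {"dr": [0, 0, 0], "offset": [0, 0, -0.08], "claw": 1}, {"dr": [0, 0, 0], "offset": [0, 0, -0.14], "claw": 1}, {"dr": [0, 0, 0], "offset": [0.02, 0.03, -0.16], "claw": 1}, {"dr": [0, 0, 0], "offset": [0.05, 0.07, -0.16], "claw": 1}, {"dr": [0, 0, 0], "offset": [0.09, 0.12, -0.16], "claw": 1}, {"dr": [0, 0, 0], "offset": [0.13, 0.18, -0.16], "claw": 1}, {"dr": [0, 0, 0], "offset": [0.17, 0.24, -0.16], "claw": 1}, {"dr": [0, 0, 0], "offset": [0.2, 0.28, -0.16], "claw": 1}, {"dr": [0, 0, 0], "offset": [0.21, 0.3, -0.16], "claw": 1}]'

```text
t: 4.42
position: [0.4946, -0.0606, 0.137]
tcp_rot: [2.411, -2.012, -0.003]
wrist_force: [-0.1, 0.4, -3.3]
grip_width: 0.0228
finger_force: 40.0
```

Run:
```python
from h import *
from station import get_state,camera
a=camera("scene");s=get_state();b=camera("side")
print(s["position"],s["wrist_force"],s["grip_width"])
im=np.hstack([cv2.resize(x["color"][y0:y0+150,x0:x0+130],None,fx=3,fy=3) for x,x0,y0 in((a,200,130),(b,230,150))])
cv2.imwrite("pics/r1.png",im[:,:,::-1])
print(go(s,[.4590,-.0970,.13],190.6),go(s,[.4590,-.0970,.062],190.6))
```

```text
[ 0.49409651 -0.06073431  0.13713426] [-2.99341108 -1.01089023 -5.07994914] 0.022543099418877267
([0.0589, 0.082, 0.0144], [0.0026, 0.0009, -0.0072]) ([0.059, 0.0817, 0.1504], [0.0026, 0.0009, -0.0072])
```

View pics/r1.png

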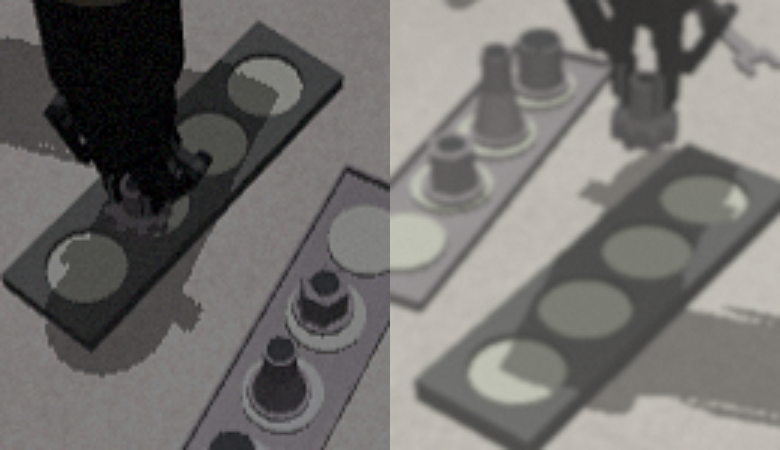

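The rotor hangs upright and centred in the fingers. I lower it into the rightmost recess.

arm_command --plan '[{"dr": [0, 0, -0.007], "offset": [0.02, 0.03, 0], "claw": 1}, {"dr": [0, 0, -0.007], "offset": [0.04, 0.06, 0.01], "claw": 1}, {"dr": [0, 0, -0.007], "offset": [0.06, 0.08, 0.02], "claw": 1}, {"dr": [0, 0, -0.007], "offset": [0.061, 0.082, 0.04], "claw": 1}, {"dr": [0, 0, -0.007], "offset": [0.061, 0.082, 0.07], "claw": 1}, {"dr": [0, 0, -0.007], "offset": [0.061, 0.082, 0.1], "claw": 1}, {"dr": [0, 0, -0.007], "offset": [0.061, 0.082, 0.12], "claw": 1}, {"dr": [0, 0, -0.007], "offset": [0.061, 0.082, 0.13], "claw": 1}, {"dr": [0, 0, -0.007], "offset": [0.061, 0.082, 0.135], "claw": 1}, {"dr": [0, 0, -0.007], "offset": [0.061, 0.082, 0.135], "claw": 1}]'

```text
t: 5.35
position: [0.4634, -0.096, 0.0694]
tcp_rot: [2.419, -2.003, -0.001]
wrist_force: [-1.5, 0.0, -4.0]
grip_width: 0.0227
finger_force: 40.1
```

Run:
```python
from h import *
from station import get_state,camera
camera("side");s=get_state()
print(s["position"],s["wrist_force"],s["grip_width"])
print(go(s,[.4590,-.098,.062],190.6))
```

```text
[ 0.46360804 -0.09596253  0.06988539] [-0.96147824 -0.14391912 -3.20951582] 0.02281876366331017
([0.0023, 0.0098, 0.0158], [-0.0, -0.0002, 0.0033])
```

arm_command --plan '[{"dr": [0, 0, 0], "offset": [0.002, 0.006, 0], "claw": 1}, {"dr": [0, 0, 0], "offset": [0.002, 0.01, 0.003], "claw": 1}, {"dr": [0, 0, 0], "offset": [0.002, 0.01, 0.006], "claw": 1}, {"dr": [0, 0, 0], "offset": [0.002, 0.01, 0.009], "claw": 1}, {"dr": [0, 0, 0], "offset": [0.002, 0.01, 0.012], "claw": 1}, {"dr": [0, 0, 0], "offset": [0.002, 0.01, 0.014], "claw": 1}, {"dr": [0, 0, 0], "offset": [0.002, 0.01, 0.015], "claw": 1}, {"dr": [0, 0, 0], "offset": [0.002, 0.01, 0.016], "claw": 1}, {"dr": [0, 0, 0], "offset": [0.002, 0.01, 0.016], "claw": 1}, {"dr": [0, 0, 0], "offset": [0.002, 0.01, 0.016], "claw": 1}]'

```text
t: 6.23
position: [0.4585, -0.098, 0.0618]
tcp_rot: [-2.419, 2.004, -0.0]
wrist_force: [-0.6, 0.6, -4.1]
grip_width: 0.023
finger_force: 40.2
```

arm_command --plan '[{"dr": [0, 0, 0], "offset": [0, 0, 0.001], "claw": 1}, {"dr": [0, 0, 0], "offset": [0, 0, 0.002], "claw": 1}, {"dr": [0, 0, 0], "offset": [0, 0, 0.003], "claw": 1}, {"dr": [0, 0, 0], "offset": [0, 0, 0.004], "claw": 1}, {"dr": [0, 0, 0], "offset": [0, 0, 0.004], "claw": 1}, {"dr": [0, 0, 0], "offset": [0, 0, 0.004], "claw": 1}, {"dr": [0, 0, 0], "offset": [0, 0, 0.004], "claw": 1}, {"dr": [0, 0, 0], "offset": [0, 0, 0.004], "claw": 1}, {"dr": [0, 0, 0], "offset": [0, 0, 0.004], "claw": 1}, {"dr": [0, 0, 0], "offset": [0, 0, 0.004], "claw": 1}]'

```text
t: 7.07
position: [0.4585, -0.098, 0.0616]
tcp_rot: [-2.42, 2.003, -0.001]
wrist_force: [-9.0, 3.0, 23.4]
grip_width: 0.0228
finger_force: 43.0
```

It has touched down. I relax slightly, open, then rise.

arm_command --plan '[{"dr": [0, 0, 0], "offset": [0, 0, -0.003], "claw": 1}, {"dr": [0, 0, 0], "offset": [0, 0, -0.003], "claw": 0.4}, {"dr": [0, 0, 0], "offset": [0, 0, -0.003], "claw": 0.2}, {"dr": [0, 0, 0], "offset": [0, 0, -0.003], "claw": -0.2}, {"dr": [0, 0, 0], "offset": [0, 0, -0.003], "claw": -0.6}, {"dr": [0, 0, 0], "offset": [0, 0, -0.003], "claw": -1}, {"dr": [0, 0, 0], "offset": [0, 0, -0.003], "claw": -1}, {"dr": [0, 0, 0], "offset": [0, 0, -0.05], "claw": -1}, {"dr": [0, 0, 0], "offset": [0, 0, -0.11], "claw": -1}, {"dr": [0, 0, 0], "offset": [0, 0, -0.18], "claw": -1}]'

```text
t: 7.9
position: [0.4572, -0.0982, 0.1495]
tcp_rot: [2.417, -2.002, -0.004]
wrist_force: [1.7, 0.3, -0.4]
grip_width: 0.0854
finger_force: 0.0
```

Run:
```python
from h import *
from station import get_state
s=get_state();print(s["position"],s["q"],go(s,[.638,-.0015,.15],162.3),go(s,[.6385,-.0015,.047],162.3))
```

```text
[ 0.45720028 -0.09816497  0.14950523] [ 2.10959545e-01  1.21492164e-01 -5.76994377e-01 -2.77807984e-04
 -8.76327654e-01 -2.37167390e-02] ([-0.1227, -0.3912, -0.0025], [0.0051, -0.0011, 0.6315]) ([-0.1225, -0.393, 0.2034], [0.0051, -0.0011, 0.6315])
```

arm_command --plan '[{"dr": [0, 0, 0.07], "offset": [-0.02, -0.07, 0], "claw": -1}, {"dr": [0, 0, 0.2], "offset": [-0.05, -0.15, 0], "claw": -1}, {"dr": [0, 0, 0.35], "offset": [-0.075, -0.23, 0], "claw": -1}, {"dr": [0, 0, 0.5], "offset": [-0.1, -0.31, 0], "claw": -1}, {"dr": [0, 0, 0.6], "offset": [-0.12, -0.38, 0], "claw": -1}, {"dr": [0, 0, 0.63], "offset": [-0.1225, -0.393, 0.03], "claw": -1}, {"dr": [0, 0, 0.63], "offset": [-0.1225, -0.393, 0.09], "claw": -1}, {"dr": [0, 0, 0.63], "offset": [-0.1225, -0.393, 0.15], "claw": -1}, {"dr": [0, 0, 0.63], "offset": [-0.1225, -0.393, 0.19], "claw": -1}, {"dr": [0, 0, 0.63], "offset": [-0.1225, -0.393, 0.203], "claw": -1}]'

```text
t: 8.73
position: [0.6377, -0.0017, 0.0441]
tcp_rot: [1.851, -2.531, -0.004]
wrist_force: [0.1, -0.3, -0.1]
grip_width: 0.0857
finger_force: 0.0
```

Run:
```python
from h import *
from station import get_state,camera
a=camera("scene");b=camera("side");s=get_state()
np.savez("scene2.npz",**a);np.savez("side2.npz",**b)
im=np.hstack([cv2.resize(x["color"][y0:y0+190,x0:x0+130],None,fx=3,fy=3) for x,x0,y0 in((a,200,130),(b,230,130))])
cv2.imwrite("pics/n1.png",im[:,:,::-1])
print(s["position"],s["wrist_force"],go(s,[.6385,-.0015,.046],162.3))
```

```text
[ 0.63923054 -0.00150859  0.04678968] [ 0.08755636  0.85995647 -0.06938778] ([0.0004, 0.0014, 0.0016], [0.0034, -0.0024, 0.0018])
```

View pics/n1.png

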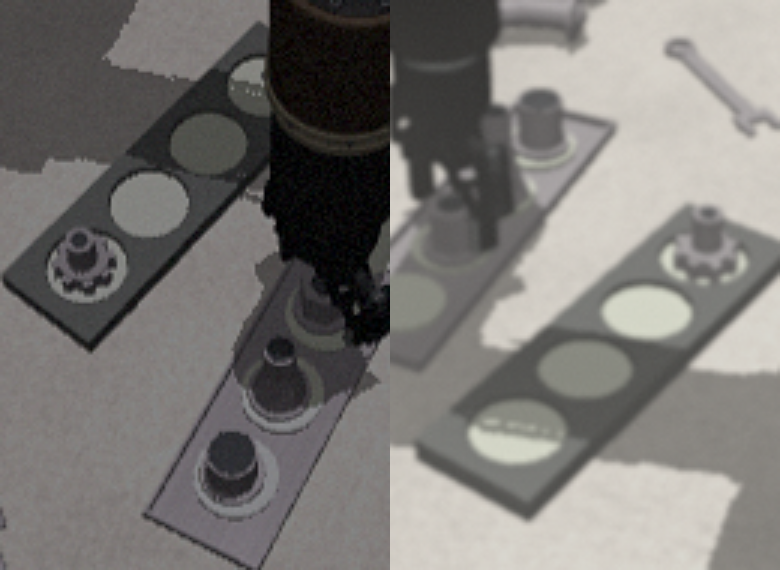

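The rotor stands flat and centred in the rightmost recess, at crop (85,265). The fingers straddle the nut, so I close on it.

arm_command --plan '[{"dr": [0, 0, 0], "offset": [0, 0, 0.001], "claw": -0.5}, {"dr": [0, 0, 0], "offset": [0, 0, 0.001], "claw": 0}, {"dr": [0, 0, 0], "offset": [0, 0, 0.001], "claw": 0.2}, {"dr": [0, 0, 0], "offset": [0, 0, 0.001], "claw": 0.5}, {"dr": [0, 0, 0], "offset": [0, 0, 0.001], "claw": 0.7}, {"dr": [0, 0, 0], "offset": [0, 0, 0.001], "claw": 1}, {"dr": [0, 0, 0], "offset": [0, 0, 0.001], "claw": 1}, {"dr": [0, 0, 0], "offset": [0, 0, 0.001], "claw": 1}, {"dr": [0, 0, 0], "offset": [0, 0, 0.001], "claw": 1}, {"dr": [0, 0, 0], "offset": [0, 0, 0.001], "claw": 1}]'

```text
t: 9.67
position: [0.6407, -0.001, 0.0493]
tcp_rot: [-1.854, 2.534, -0.001]
wrist_force: [-1.2, 0.7, 7.5]
grip_width: 0.0356
finger_force: 41.4
```

Run:
```python
from h import *
from station import get_state,camera
s=get_state();p=s["position"]
print(p,s["wrist_force"],go(s,[p[0],p[1],.135],162.3),go(s,[.4593,-.0170,.135],180),go(s,[.4593,-.0170,.06],180))
# rotor check: saved views, hub top circle by crop pixel
a,b=load("scene2.npz"),load("side2.npz")
P=np.array([78,239])/3+[200,130];Q=np.array([708-390,213])/3+[230,130]
o1,d1=rays(a,[P]);o2,d2=rays(b,[Q]);print(tri(o1,d1[0],o2,d2[0]))
```

```text
[ 0.64071566 -0.00104101  0.04926301] [-1.24811493  0.70944339  7.52667174] ([-0.0001, -0.0003, -0.1715], [-0.0021, 0.0011, 0.0022]) ([0.14, 0.3359, -0.1722], [-0.0023, 0.0008, -0.3912]) ([0.1401, 0.3362, -0.0222], [-0.0023, 0.0008, -0.3912])
(array([ 0.45625984, -0.09657876,  0.05888726]), np.float64(0.003271939593117118))
```

arm_command --plan '[{"dr": [0, 0, 0], "offset": [0, 0, -0.03], "claw": 1}, {"dr": [0, 0, 0], "offset": [0, 0, -0.09], "claw": 1}, {"dr": [0, 0, 0], "offset": [0, 0, -0.15], "claw": 1}, {"dr": [0, 0, 0], "offset": [0.02, 0.04, -0.17], "claw": 1}, {"dr": [0, 0, 0], "offset": [0.04, 0.1, -0.17], "claw": 1}, {"dr": [0, 0, 0], "offset": [0.07, 0.16, -0.17], "claw": 1}, {"dr": [0, 0, 0], "offset": [0.095, 0.23, -0.17], "claw": 1}, {"dr": [0, 0, 0], "offset": [0.12, 0.29, -0.17], "claw": 1}, {"dr": [0, 0, 0], "offset": [0.135, 0.325, -0.17], "claw": 1}, {"dr": [0, 0, 0], "offset": [0.14, 0.336, -0.17], "claw": 1}]'

```text
t: 10.5
position: [0.4551, -0.0178, 0.1329]
tcp_rot: [1.854, -2.536, -0.002]
wrist_force: [0.1, -0.8, -2.3]
grip_width: 0.0356
finger_force: 40.7
```

Run:
```python
from h import *
from station import get_state,camera
camera("side");camera("side");s=get_state();p=s["position"]
print(p,s["wrist_force"],s["grip_width"],go(s,[.4593,-.0170,.056],162.3))
```

```text
[ 0.45799437 -0.01717531  0.13345971] [ 0.68267358  0.01356004 -2.41154935] 0.035239473348305794 ([-0.001, -0.0022, 0.1549], [-0.0011, 0.0012, 0.0021])
```

arm_command --plan '[{"dr": [0, 0, 0], "offset": [-0.001, -0.002, 0.02], "claw": 1}, {"dr": [0, 0, 0], "offset": [-0.001, -0.002, 0.06], "claw": 1}, {"dr": [0, 0, 0], "offset": [-0.001, -0.002, 0.1], "claw": 1}, {"dr": [0, 0, 0], "offset": [-0.001, -0.002, 0.13], "claw": 1}, {"dr": [0, 0, 0], "offset": [-0.001, -0.002, 0.145], "claw": 1}, {"dr": [0, 0, 0], "offset": [-0.001, -0.002, 0.15], "claw": 1}, {"dr": [0, 0, 0], "offset": [-0.001, -0.002, 0.154], "claw": 1}, {"dr": [0, 0, 0], "offset": [-0.001, -0.002, 0.157], "claw": 1}, {"dr": [0, 0, 0], "offset": [-0.001, -0.002, 0.158], "claw": 1}, {"dr": [0, 0, 0], "offset": [-0.001, -0.002, 0.158], "claw": 1}]'

```text
t: 11.43
position: [0.4604, -0.0167, 0.0543]
tcp_rot: [-1.854, 2.535, -0.001]
wrist_force: [-0.5, -0.3, -2.3]
grip_width: 0.0355
finger_force: 40.7
```

arm_command --plan '[{"dr": [0, 0, 0], "offset": [0, 0, 0.001], "claw": 1}, {"dr": [0, 0, 0], "offset": [0, 0, 0.002], "claw": 1}, {"dr": [0, 0, 0], "offset": [0, 0, 0.003], "claw": 1}, {"dr": [0, 0, 0], "offset": [0, 0, 0.0035], "claw": 1}, {"dr": [0, 0, 0], "offset": [0, 0, 0.004], "claw": 1}, {"dr": [0, 0, 0], "offset": [0, 0, 0.004], "claw": 1}, {"dr": [0, 0, 0], "offset": [0, 0, 0.004], "claw": 1}, {"dr": [0, 0, 0], "offset": [0, 0, 0.004], "claw": 1}, {"dr": [0, 0, 0], "offset": [0, 0, 0.004], "claw": 1}, {"dr": [0, 0, 0], "offset": [0, 0, 0.004], "claw": 1}]'

```text
t: 12.27
position: [0.46, -0.0169, 0.0522]
tcp_rot: [-1.855, 2.535, -0.0]
wrist_force: [-2.1, 0.4, 5.8]
grip_width: 0.0353
finger_force: 41.6
```

Light contact at 5.8 N. I release and rise.

arm_command --plan '[{"dr": [0, 0, 0], "offset": [0, 0, -0.001], "claw": 1}, {"dr": [0, 0, 0], "offset": [0, 0, -0.001], "claw": 0.1}, {"dr": [0, 0, 0], "offset": [0, 0, -0.001], "claw": -0.2}, {"dr": [0, 0, 0], "offset": [0, 0, -0.001], "claw": -0.5}, {"dr": [0, 0, 0], "offset": [0, 0, -0.001], "claw": -0.8}, {"dr": [0, 0, 0], "offset": [0, 0, -0.001], "claw": -1}, {"dr": [0, 0, 0], "offset": [0, 0, -0.001], "claw": -1}, {"dr": [0, 0, 0], "offset": [0, 0, -0.05], "claw": -1}, {"dr": [0, 0, 0], "offset": [0, 0, -0.12], "claw": -1}, {"dr": [0, 0, 0], "offset": [0, 0, -0.2], "claw": -1}]'

```text
t: 13.1
position: [0.4585, -0.0174, 0.1516]
tcp_rot: [1.852, -2.532, -0.002]
wrist_force: [1.1, 0.2, -0.2]
grip_width: 0.0855
finger_force: 0.0
```

Run:
```python
from h import *
from station import get_state,camera
camera("side");s=get_state();p=s["position"]
print(p,s["wrist_force"],go(s,[.656,-.083,.17],190.6),go(s,[.656,-.083,.082],190.6))
```

```text
[ 0.4630733  -0.01652742  0.16021771] [ 4.31010833 -0.2132243   8.85899931] ([0.0106, -0.4081, -0.0165], [-0.0104, 0.0015, -0.6248]) ([0.0111, -0.4068, 0.1595], [-0.0104, 0.0015, -0.6248])
```

arm_command --plan '[{"dr": [0, 0, -0.07], "offset": [0, -0.07, -0.01], "claw": -1}, {"dr": [0, 0, -0.2], "offset": [0, -0.15, -0.01], "claw": -1}, {"dr": [0, 0, -0.35], "offset": [0.005, -0.23, -0.01], "claw": -1}, {"dr": [0, 0, -0.5], "offset": [0.01, -0.31, -0.01], "claw": -1}, {"dr": [0, 0, -0.6], "offset": [0.011, -0.38, -0.01], "claw": -1}, {"dr": [0, 0, -0.625], "offset": [0.011, -0.407, 0], "claw": -1}, {"dr": [0, 0, -0.625], "offset": [0.011, -0.407, 0.05], "claw": -1}, {"dr": [0, 0, -0.625], "offset": [0.011, -0.407, 0.1], "claw": -1}, {"dr": [0, 0, -0.625], "offset": [0.011, -0.407, 0.14], "claw": -1}, {"dr": [0, 0, -0.625], "offset": [0.011, -0.407, 0.155], "claw": -1}]'

```text
t: 13.98
position: [0.6502, -0.084, 0.0706]
tcp_rot: [2.412, -2.008, -0.006]
wrist_force: [-2.1, 0.1, 0.5]
grip_width: 0.0856
finger_force: 0.0
```

Run:
```python
from h import *
from station import get_state,camera
a=camera("scene");b=camera("side");s=get_state()
im=np.hstack([cv2.resize(x["color"][y0:y0+190,x0:x0+130],None,fx=3,fy=3) for x,x0,y0 in((a,200,130),(b,230,130))])
cv2.imwrite("pics/rd1.png",im[:,:,::-1])
print(s["position"],s["wrist_force"],go(s,[.656,-.083,.084],190.6))
```

```text
[ 0.65113121 -0.08393236  0.07257076] [ 0.37397707  0.03165263 -0.03966294] ([-0.0001, -0.0098, -0.0229], [0.0044, 0.0002, -0.0023])
```

View pics/rd1.png

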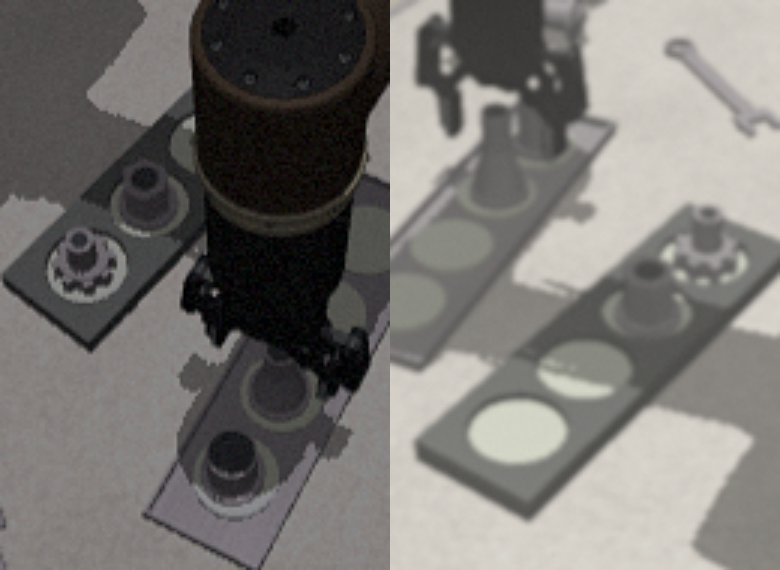

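The nut is in its recess. The arm overshot downward by 12 mm because my reading was taken mid-motion, but it touched nothing. I correct and close on the reducer neck.

arm_command --plan '[{"dr": [0, 0, 0], "offset": [0, -0.005, -0.012], "claw": -1}, {"dr": [0, 0, 0], "offset": [0, -0.008, -0.023], "claw": -1}, {"dr": [0, 0, 0], "offset": [0, -0.008, -0.023], "claw": -0.5}, {"dr": [0, 0, 0], "offset": [0, -0.008, -0.023], "claw": 0}, {"dr": [0, 0, 0], "offset": [0, -0.008, -0.023], "claw": 0.3}, {"dr": [0, 0, 0], "offset": [0, -0.008, -0.023], "claw": 0.5}, {"dr": [0, 0, 0], "offset": [0, -0.008, -0.023], "claw": 0.7}, {"dr": [0, 0, 0], "offset": [0, -0.008, -0.023], "claw": 1}, {"dr": [0, 0, 0], "offset": [0, -0.008, -0.023], "claw": 1}, {"dr": [0, 0, 0], "offset": [0, -0.008, -0.023], "claw": 1}]'

```text
t: 14.92
position: [0.6563, -0.083, 0.0861]
tcp_rot: [-2.415, 2.009, -0.0]
wrist_force: [-0.3, 0.3, 3.1]
grip_width: 0.025
finger_force: 39.4
```

Run:
```python
from h import *
from station import get_state,camera
camera("side");camera("side");s=get_state();p=s["position"]
print(p,s["wrist_force"],s["grip_width"],s["finger_force"],go(s,[.4597,.0640,.18],190.6))
```

```text
[ 0.6562797  -0.08301607  0.08606815] [-0.74701253  0.96109274  4.53867294] 0.024784764295372214 39.46978211402893 ([-0.3608, 0.3329, -0.188], [-0.0004, -0.0002, -0.002])
```

arm_command --plan '[{"dr": [0, 0, 0], "offset": [0, 0, -0.03], "claw": 1}, {"dr": [0, 0, 0], "offset": [0, 0, -0.09], "claw": 1}, {"dr": [0, 0, 0], "offset": [0, 0, -0.15], "claw": 1}, {"dr": [0, 0, 0], "offset": [-0.04, 0.037, -0.18], "claw": 1}, {"dr": [0, 0, 0], "offset": [-0.09, 0.083, -0.18], "claw": 1}, {"dr": [0, 0, 0], "offset": [-0.14, 0.13, -0.18], "claw": 1}, {"dr": [0, 0, 0], "offset": [-0.19, 0.176, -0.18], "claw": 1}, {"dr": [0, 0, 0], "offset": [-0.24, 0.222, -0.18], "claw": 1}, {"dr": [0, 0, 0], "offset": [-0.28, 0.26, -0.18], "claw": 1}, {"dr": [0, 0, 0], "offset": [-0.31, 0.285, -0.18], "claw": 1}]'

```text
t: 15.85
position: [0.4848, 0.0439, 0.175]
tcp_rot: [2.414, -2.008, -0.002]
wrist_force: [-0.2, -0.1, -2.0]
grip_width: 0.0251
finger_force: 40.1
```

arm_command --plan '[{"dr": [0, 0, 0], "offset": [-0.025, 0.024, 0], "claw": 1}, {"dr": [0, 0, 0], "offset": [-0.045, 0.043, 0], "claw": 1}, {"dr": [0, 0, 0], "offset": [-0.051, 0.048, 0.03], "claw": 1}, {"dr": [0, 0, 0], "offset": [-0.051, 0.048, 0.07], "claw": 1}, {"dr": [0, 0, 0], "offset": [-0.051, 0.048, 0.1], "claw": 1}, {"dr": [0, 0, 0], "offset": [-0.051, 0.048, 0.12], "claw": 1}, {"dr": [0, 0, 0], "offset": [-0.051, 0.048, 0.135], "claw": 1}, {"dr": [0, 0, 0], "offset": [-0.051, 0.048, 0.14], "claw": 1}, {"dr": [0, 0, 0], "offset": [-0.051, 0.048, 0.14], "claw": 1}, {"dr": [0, 0, 0], "offset": [-0.051, 0.048, 0.14], "claw": 1}]'

```text
t: 16.68
position: [0.4597, 0.0641, 0.106]
tcp_rot: [-2.415, 2.009, -0.0]
wrist_force: [0.5, 0.0, -2.6]
grip_width: 0.0246
finger_force: 40.1
```

Run:
```python
from h import *
from station import get_state,camera
camera("side");camera("side");s=get_state();p=s["position"]
print(p,s["wrist_force"],s["grip_width"],s["finger_force"],go(s,[.4597,.0640,.0905],190.6))
```

```text
[0.45992737 0.06427981 0.10639181] [ 0.01831076  0.51355363 -1.93671318] 0.024916337815803838 40.05373477935791 ([0.0005, 0.0006, 0.0318], [-0.0014, 0.0004, -0.0022])
```

Straight above the recess. I descend to about 0.089.

arm_command --plan '[{"dr": [0, 0, 0], "offset": [0, 0, 0.008], "claw": 1}, {"dr": [0, 0, 0], "offset": [0, 0, 0.016], "claw": 1}, {"dr": [0, 0, 0], "offset": [0, 0, 0.023], "claw": 1}, {"dr": [0, 0, 0], "offset": [0, 0, 0.028], "claw": 1}, {"dr": [0, 0, 0], "offset": [0, 0, 0.031], "claw": 1}, {"dr": [0, 0, 0], "offset": [0, 0, 0.033], "claw": 1}, {"dr": [0, 0, 0], "offset": [0, 0, 0.034], "claw": 1}, {"dr": [0, 0, 0], "offset": [0, 0, 0.034], "claw": 1}, {"dr": [0, 0, 0], "offset": [0, 0, 0.034], "claw": 1}, {"dr": [0, 0, 0], "offset": [0, 0, 0.034], "claw": 1}]'

```text
t: 17.62
position: [0.4594, 0.064, 0.089]
tcp_rot: [2.415, -2.009, 0.0]
wrist_force: [-2.8, -1.6, 4.1]
grip_width: 0.0248
finger_force: 40.7
```

arm_command --plan '[{"dr": [0, 0, 0], "offset": [0, 0, -0.001], "claw": 1}, {"dr": [0, 0, 0], "offset": [0, 0, -0.001], "claw": 0.35}, {"dr": [0, 0, 0], "offset": [0, 0, -0.001], "claw": 0.1}, {"dr": [0, 0, 0], "offset": [0, 0, -0.001], "claw": -0.3}, {"dr": [0, 0, 0], "offset": [0, 0, -0.001], "claw": -0.7}, {"dr": [0, 0, 0], "offset": [0, 0, -0.001], "claw": -1}, {"dr": [0, 0, 0], "offset": [0, 0, -0.001], "claw": -1}, {"dr": [0, 0, 0], "offset": [0, 0, -0.05], "claw": -1}, {"dr": [0, 0, 0], "offset": [0, 0, -0.12], "claw": -1}, {"dr": [0, 0, 0], "offset": [0, 0, -0.18], "claw": -1}]'

```text
t: 18.45
position: [0.4592, 0.0638, 0.18]
tcp_rot: [2.415, -2.008, -0.0]
wrist_force: [0.5, 0.4, -0.3]
grip_width: 0.0855
finger_force: 0.0
```

Run:
```python
from h import *
from station import get_state,camera
for i in range(5): camera("side")
s=get_state();p=s["position"]
print(p,s["wrist_force"],go(s,[.6702,-.161,.17],190.6),go(s,[.6702,-.161,.049],190.6))
```

```text
[0.45920141 0.06404837 0.17870114] [-1.10155712 -0.22505074 -1.39533112] ([0.5194, -0.333, 0.0172], [-0.0003, 0.0006, -0.0025]) ([0.5195, -0.333, 0.2592], [-0.0003, 0.0006, -0.0025])
```

arm_command --plan '[{"dr": [0, 0, 0], "offset": [0.05, -0.032, 0], "claw": -1}, {"dr": [0, 0, 0], "offset": [0.11, -0.07, 0], "claw": -1}, {"dr": [0, 0, 0], "offset": [0.17, -0.109, 0], "claw": -1}, {"dr": [0, 0, 0], "offset": [0.23, -0.147, 0], "claw": -1}, {"dr": [0, 0, 0], "offset": [0.29, -0.186, 0], "claw": -1}, {"dr": [0, 0, 0], "offset": [0.35, -0.224, 0], "claw": -1}, {"dr": [0, 0, 0], "offset": [0.41, -0.263, 0.02], "claw": -1}, {"dr": [0, 0, 0], "offset": [0.47, -0.301, 0.04], "claw": -1}, {"dr": [0, 0, 0], "offset": [0.51, -0.327, 0.06], "claw": -1}, {"dr": [0, 0, 0], "offset": [0.519, -0.333, 0.08], "claw": -1}]'

```text
t: 19.53
position: [0.6715, -0.1637, 0.1353]
tcp_rot: [2.411, -2.01, -0.003]
wrist_force: [0.3, 0.2, -0.7]
grip_width: 0.0852
finger_force: 0.0
```

arm_command --plan '[{"dr": [0, 0, 0], "offset": [0, 0, 0.04], "claw": -1}, {"dr": [0, 0, 0], "offset": [0, 0, 0.08], "claw": -1}, {"dr": [0, 0, 0], "offset": [0, 0, 0.12], "claw": -1}, {"dr": [0, 0, 0], "offset": [0, 0, 0.15], "claw": -1}, {"dr": [0, 0, 0], "offset": [0, 0, 0.17], "claw": -1}, {"dr": [0, 0, 0], "offset": [0, 0, 0.178], "claw": -1}, {"dr": [0, 0, 0], "offset": [0, 0, 0.178], "claw": -1}, {"dr": [0, 0, 0], "offset": [0, 0, 0.178], "claw": -1}, {"dr": [0, 0, 0], "offset": [0, 0, 0.178], "claw": -1}, {"dr": [0, 0, 0], "offset": [0, 0, 0.178], "claw": -1}]'

```text
t: 20.37
position: [0.6711, -0.1606, 0.051]
tcp_rot: [-2.415, 2.008, -0.002]
wrist_force: [-0.3, -0.2, 0.5]
grip_width: 0.0854
finger_force: 0.0
```

arm_command --plan '[{"dr": [0, 0, 0], "offset": [0, 0, 0.003], "claw": -0.5}, {"dr": [0, 0, 0], "offset": [0, 0, 0.004], "claw": -0.2}, {"dr": [0, 0, 0], "offset": [0, 0, 0.004], "claw": 0}, {"dr": [0, 0, 0], "offset": [0, 0, 0.004], "claw": 0.2}, {"dr": [0, 0, 0], "offset": [0, 0, 0.004], "claw": 0.5}, {"dr": [0, 0, 0], "offset": [0, 0, 0.004], "claw": 1}, {"dr": [0, 0, 0], "offset": [0, 0, 0.004], "claw": 1}, {"dr": [0, 0, 0], "offset": [0, 0, 0.004], "claw": 1}, {"dr": [0, 0, 0], "offset": [0, 0, 0.004], "claw": 1}, {"dr": [0, 0, 0], "offset": [0, 0, 0.004], "claw": 1}]'

```text
t: 21.2
position: [0.6706, -0.1608, 0.0481]
tcp_rot: [-2.415, 2.009, -0.001]
wrist_force: [-1.7, 1.0, 4.7]
grip_width: 0.0391
finger_force: 40.6
```

Run:
```python
from h import *
from station import get_state,camera
for i in range(3): camera("side")
s=get_state();p=s["position"]
print(p,s["wrist_force"],s["grip_width"],s["finger_force"],go(s,[.4603,.1445,.15],190.6))
```

```text
[ 0.67064994 -0.16075579  0.04812048] [-1.11534768  1.57595375  5.04954784] 0.03911679095554623 40.58460474014282 ([-0.677, 0.3022, -0.204], [-0.0004, -0.0002, -0.0021])
```

arm_command --plan '[{"dr": [0, 0, 0], "offset": [0, 0, -0.04], "claw": 1}, {"dr": [0, 0, 0], "offset": [0, 0, -0.1], "claw": 1}, {"dr": [0, 0, 0], "offset": [0, 0, -0.17], "claw": 1}, {"dr": [0, 0, 0], "offset": [-0.03, 0.013, -0.23], "claw": 1}, {"dr": [0, 0, 0], "offset": [-0.08, 0.036, -0.245], "claw": 1}, {"dr": [0, 0, 0], "offset": [-0.14, 0.062, -0.245], "claw": 1}, {"dr": [0, 0, 0], "offset": [-0.21, 0.094, -0.245], "claw": 1}, {"dr": [0, 0, 0], "offset": [-0.28, 0.125, -0.245], "claw": 1}, {"dr": [0, 0, 0], "offset": [-0.35, 0.156, -0.245], "claw": 1}, {"dr": [0, 0, 0], "offset": [-0.406, 0.181, -0.245], "claw": 1}]'

```text
t: 22.18
position: [0.5422, 0.0238, 0.1694]
tcp_rot: [2.414, -2.009, -0.002]
wrist_force: [-0.2, -0.5, -2.4]
grip_width: 0.0388
finger_force: 40.9
```

arm_command --plan '[{"dr": [0, 0, 0], "offset": [-0.06, 0.027, 0], "claw": 1}, {"dr": [0, 0, 0], "offset": [-0.12, 0.054, 0], "claw": 1}, {"dr": [0, 0, 0], "offset": [-0.18, 0.08, 0], "claw": 1}, {"dr": [0, 0, 0], "offset": [-0.23, 0.103, 0], "claw": 1}, {"dr": [0, 0, 0], "offset": [-0.26, 0.116, 0], "claw": 1}, {"dr": [0, 0, 0], "offset": [-0.271, 0.121, 0], "claw": 1}, {"dr": [0, 0, 0], "offset": [-0.271, 0.121, 0.05], "claw": 1}, {"dr": [0, 0, 0], "offset": [-0.271, 0.121, 0.1], "claw": 1}, {"dr": [0, 0, 0], "offset": [-0.271, 0.121, 0.14], "claw": 1}, {"dr": [0, 0, 0], "offset": [-0.271, 0.121, 0.17], "claw": 1}]'

```text
t: 23.02
position: [0.4595, 0.1437, 0.0832]
tcp_rot: [2.413, -2.008, -0.001]
wrist_force: [-0.5, 0.4, -2.4]
grip_width: 0.0392
finger_force: 40.9
```

Run:
```python
from h import *
from station import get_state,camera
for i in range(6): camera("side")
s=get_state();p=s["position"]
print(p,s["wrist_force"],s["grip_width"],s["finger_force"],go(s,[.4603,.1445,.0511],190.6))
```

```text
[0.46107825 0.14481742 0.08620987] [-0.16536179  0.25317105 -2.53137706] 0.038943675146281734 40.98736345767975 ([0.0004, 0.0017, 0.0702], [-0.0016, 0.0006, -0.0023])
```

arm_command --plan '[{"dr": [0, 0, 0], "offset": [0, 0.001, 0.015], "claw": 1}, {"dr": [0, 0, 0], "offset": [0, 0.001, 0.035], "claw": 1}, {"dr": [0, 0, 0], "offset": [0, 0.001, 0.05], "claw": 1}, {"dr": [0, 0, 0], "offset": [0, 0.001, 0.06], "claw": 1}, {"dr": [0, 0, 0], "offset": [0, 0.001, 0.065], "claw": 1}, {"dr": [0, 0, 0], "offset": [0, 0.001, 0.068], "claw": 1}, {"dr": [0, 0, 0], "offset": [0, 0.001, 0.07], "claw": 1}, {"dr": [0, 0, 0], "offset": [0, 0.001, 0.0705], "claw": 1}, {"dr": [0, 0, 0], "offset": [0, 0.001, 0.0705], "claw": 1}, {"dr": [0, 0, 0], "offset": [0, 0.001, 0.0705], "claw": 1}]'

```text
t: 24.15
position: [0.4598, 0.1444, 0.051]
tcp_rot: [-2.416, 2.008, -0.0]
wrist_force: [-5.2, -0.6, 9.7]
grip_width: 0.0392
finger_force: 42.1
```

Contact. I release, rise and back off.

arm_command --plan '[{"dr": [0, 0, 0], "offset": [0, 0, -0.001], "claw": 1}, {"dr": [0, 0, 0], "offset": [0, 0, -0.001], "claw": 0.05}, {"dr": [0, 0, 0], "offset": [0, 0, -0.001], "claw": -0.2}, {"dr": [0, 0, 0], "offset": [0, 0, -0.001], "claw": -0.5}, {"dr": [0, 0, 0], "offset": [0, 0, -0.001], "claw": -0.8}, {"dr": [0, 0, 0], "offset": [0, 0, -0.001], "claw": -1}, {"dr": [0, 0, 0], "offset": [0, 0, -0.001], "claw": -1}, {"dr": [0, 0, 0], "offset": [0, 0, -0.06], "claw": -1}, {"dr": [0, 0, 0], "offset": [0, 0, -0.14], "claw": -1}, {"dr": [0, 0, 0], "offset": [0, 0, -0.22], "claw": -1}]'

```text
t: 24.98
position: [0.4591, 0.1438, 0.1606]
tcp_rot: [2.413, -2.007, -0.001]
wrist_force: [1.7, 1.7, 0.4]
grip_width: 0.0853
finger_force: 0.0
```

arm_command --plan '[{"dr": [0, 0, 0], "offset": [0, 0, -0.08], "claw": -1}, {"dr": [0, 0, 0], "offset": [0, 0, -0.16], "claw": -1}, {"dr": [0, 0, 0], "offset": [0, -0.05, -0.2], "claw": -1}, {"dr": [0, 0, 0], "offset": [0, -0.12, -0.2], "claw": -1}, {"dr": [0, 0, 0], "offset": [0, -0.2, -0.2], "claw": -1}, {"dr": [0, 0, 0], "offset": [0, -0.28, -0.2], "claw": -1}, {"dr": [0, 0, 0], "offset": [0, -0.34, -0.2], "claw": -1}, {"dr": [0, 0, 0], "offset": [0, -0.36, -0.2], "claw": -1}, {"dr": [0, 0, 0], "offset": [0, -0.36, -0.2], "claw": -1}, {"dr": [0, 0, 0], "offset": [0, -0.36, -0.2], "claw": -1}]'

```text
t: 25.82
position: [0.6366, 0.1771, 0.2589]
tcp_rot: [2.413, -2.008, -0.001]
wrist_force: [-0.5, 0.6, 0.1]
grip_width: 0.0854
finger_force: 0.0
```

Run:
```python
from h import *
from station import get_state,camera
a=camera("scene");b=camera("side");s=get_state()
np.savez("scene9.npz",**a);np.savez("side9.npz",**b)
im=np.hstack([cv2.resize(x["color"][y0:y0+190,x0:x0+130],None,fx=3,fy=3) for x,x0,y0 in((a,200,100),(b,230,130))])
cv2.imwrite("pics/end.png",im[:,:,::-1]);print(s["t"],s["position"])
```

```text
25.9167 [0.63588827 0.17713134 0.26009499]
```

View pics/end.png

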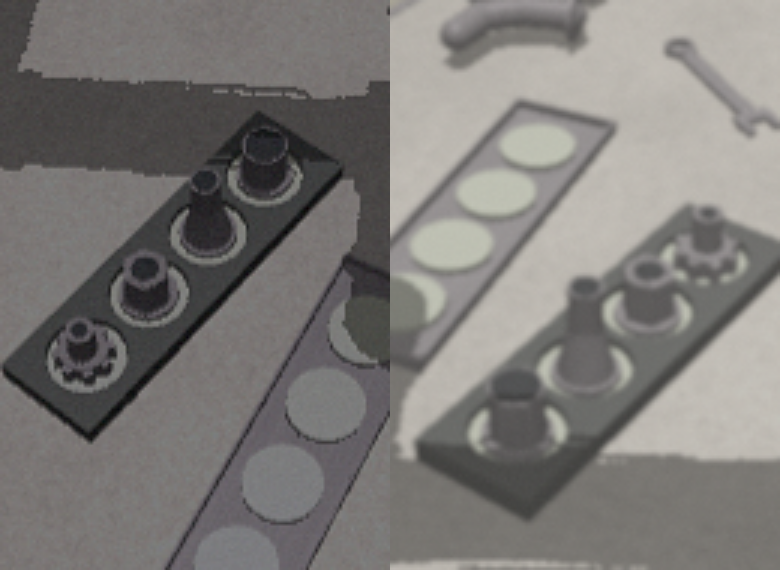

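All four stand upright, each with white floor showing around its flange: rotor (88,358), nut (150,293), reducer (208,233) and ferrule (264,178) in the scene half. I triangulate the tops as a check and hand in if they agree.

Run:
```python
from h import *
from station import hand_in
a,b=load("scene9.npz"),load("side9.npz"); ok=True
for n,p,q,r in [("rotor",(80,332),(318,213),(.4589,-.097)),("nut",(148,268),(258,270),(.4594,-.0167)),("reducer",(205,182),(195,287),(.4597,.0635)),("ferrule",(265,140),(125,383),(.4601,.1438))]:
    o1,d1=rays(a,[np.array(p)/3+[199.7,99.7]]);o2,d2=rays(b,[np.array(q)/3+[229.7,129.7]])
    x,m=tri(o1,d1[0],o2,d2[0]);e=x[:2]-r;print(n,x.round(4),e.round(4));ok&=bool(abs(e).max()<.009)
print(hand_in() if ok else "check")
```

```text
rotor [ 0.4579 -0.0975  0.0585] [-0.001  -0.0005]
nut [ 0.4591 -0.0148  0.0548] [-0.0003  0.0019]
reducer [0.4585 0.0647 0.0913] [-0.0012  0.0012]
ferrule [0.4576 0.1474 0.0628] [-0.0025  0.0036]
the job is handed in; nothing more can be done
None
```

All four parts now stand upright and released in the rack in reverse order, measured within about 4 mm of their recess centres, and the job is handed in at about 26 s (no verdict was returned).

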